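Complete an alternating disc-spring stack on a horizontal arbor

TASK

Finish the disc-spring stack on the jig's horizontal arbor: one disc is already there against the shoulder, so hang the two discs from the wooden rack on the arbor after it, in either order, each facing the opposite way to the one before it (crown to crown, then yellow hollow face to yellow hollow face). Then slide the follower along until the three discs are closed up tight against the shoulder with no gaps, leave it there and let go. Leave the pliers, the glass dish and the matchbox where they are.

Things in the scene. Friction and masses are not known exactly. Their poses are not given: they have to be found in the camera images.
- disc_a: (mm) steel disc spring (cone washer), OD 100, bore 51, wall 5, 9 high overall along its axis, 0.22 kg. Crowned (bulging) face bare steel, hollow face painted yellow. Origin on the axis at mid height; z axis points out of the steel crown. Starts on edge in a rack slot, axis about level (leans a few degrees). Pinch it from above across the wall at the top of the rim, 50 above the origin. Same as disc_b.
- disc_b: (mm) steel disc spring (cone washer), OD 100, bore 51, wall 5, 9 high overall along its axis, 0.22 kg. Crowned (bulging) face bare steel, hollow face painted yellow. Origin on the axis at mid height; z axis points out of the steel crown. Starts on edge in a rack slot, axis about level (leans a few degrees). Pinch it from above across the wall at the top of the rim, 50 above the origin. Same as disc_a.
- rack: (mm) fixed wooden rack, 106 x 102, 38 high, origin at the centre of its underside. Two slots along its y axis, centred at x = -31 and +31, 11 wide, floor 8 above the table, walls to 38, end blocks to 28 that stop rolling. Each holds one disc on edge, both with the crown to the rack's +x.
- jig_shoulder (a point): (mm) centre of the jig's shoulder face, on the arbor axis, 85 above the table. x points level into the shoulder plate (grey, 90 wide, up to 122 above the table), z up. The steel arbor, diameter 42, tip bevelled 4, runs from here 90 along -x and ends free. A disc hung on it rests by its bore, its centre 4.5 below the axis.
- jig: (mm) the fixed jig; origin on the table under jig_shoulder, same axes. Base plate 80 wide, 12 thick (rails to 17), from x = -215 to +35. A third such disc is fixed on the arbor: yellow face and rim at the shoulder, crown to -x, filling the first 9. Closed up, the next disc's centre is 13.5 and the last's 22.5 from the shoulder face.
- follower_grip (a point): (mm) middle of the top of the follower's black grip bar, 150 above the table. Bar 14 thick along the slide (jig x), 44 wide, free from 119 to 150: pinch from above across the 14. The pushing face (aluminium plate 90 wide, 12 thick, 119 high, 48 hole for the arbor) lies 30 nearer to the shoulder than this point.
- follower (a joint): slide of the follower, m: 0 farthest out, grows towards the shoulder. Pushing face is (0.155 - value) m from the shoulder face; starts at 0 to 0.015, beyond the arbor's free end; touches the closed stack at about 0.128. Resists with about 2.5 N, stays where left.
- desk_lamp: obstacle, fixed desk lamp. Its post (27 mm thick) stands at world (0.77, 0.13); from its top its arm (a tube about 30 mm thick) runs overhead, slanting from about (0.76, 0.11, 0.47) m down to about (0.21, -0.32, 0.37) m, past the right side of the rack: keep the wrist and forearm clear of it. The body origin has no meaning.
- pliers: bystander (mm): blue-handled pliers lying flat, 149 long, 12 high, origin at the centre of the underside
- glass_dish: bystander (mm): small clear glass bowl, diameter 69, 36 high, origin at the centre of the underside
- matchbox: bystander (mm): matchbox lying flat, 54 x 37 x 18, origin at the centre of the underside
There are look-alikes about, which are no part of the job. What is shaped like the disc_a but green is not meant. Leave any green look-alike of the disc_b alone.

How it is judged (in metres and radians):
At the end, for the whole second after the job is handed in: Both discs at rest on the arbor (centre within 7 mm sideways, 12 mm below to 3 mm above its axis): inner one crown to the shoulder, centre 10.5-16.5 mm from it; outer one yellow face to the shoulder, centre 19.5-26.5 mm from it; either may be inner. Follower against them (joint over 0.124) (((z of jig_shoulder in the frame of disc_a between 0.0105 and 0.0165 m and y of disc_a in the frame of jig_shoulder between -0.007 and 0.007 m and z of disc_a in the frame of jig_shoulder between -0.012 and 0.003 m and z of jig_shoulder in the frame of disc_b between -0.0265 and -0.0195 m and y of disc_b in the frame of jig_shoulder between -0.007 and 0.007 m and z of disc_b in the frame of jig_shoulder between -0.012 and 0.003 m) or (z of jig_shoulder in the frame of disc_b between 0.0105 and 0.0165 m and y of disc_b in the frame of jig_shoulder between -0.007 and 0.007 m and z of disc_b in the frame of jig_shoulder between -0.012 and 0.003 m and z of jig_shoulder in the frame of disc_a between -0.0265 and -0.0195 m and y of disc_a in the frame of jig_shoulder between -0.007 and 0.007 m and z of disc_a in the frame of jig_shoulder between -0.012 and 0.003 m)) and value of joint follower above 0.124 m and linear speed of each of disc_a, disc_b below 0.02 m/s); the robot touches nothing.
It fails at once if a bystander (pliers, glass dish, matchbox) is moved more than 30 mm (distance of any of pliers, glass_dish, matchbox from where it was at the start of the episode above 0.03 m).
It also fails if it takes over 67 s, if anything falls off the work surface, if the arm or the gripper's body presses on something with over 40 N, if the wrist force passes 120 N, or if a joint passes its speed limit or range.

ROBOT

A 6-joint arm with a two-finger parallel gripper is mounted at the origin on a cart in front of the work surface, level with it; the furniture and walls round the work are solid. World frame = base frame: x ahead of the robot, y to its left, z up, the work surface at z = 0. Lengths are in m, angles in degrees, forces in N, time in s.
With the tool pointing down it reaches from about 0.25 to 0.725 m from the base axis. Payload 4 kg.
Tool frame: the origin (TCP) lies at the very end of the fingers, on their centre line; the grasp point (between the pads) lies 19 mm behind it; x points along the fingers, z is the direction in which the jaws open and shut, and the axes are right-handed (so a half turn about x gives the same grasp; the last joint's range is limited). The gripper opens to 85 mm and grips with 20 to 120 N. Pads are 22 mm wide; open, the fingers measure 114 mm over their backs; the gripper's body (76 mm by 85 mm) begins 54 mm behind the grasp point. The pads swing forward as they close: fully open they stand 13 mm farther back than shut.
Start: joints at [74.943, 13.785, 0.286, 76.501, 0, 90], TCP at [0.13, 0.483, 0.231] pointing down, gripper open.
Joint ranges: [-155.79, 155.79], [-60.16, 107.12], [-62.33, 73.08], [-114, 123.19], [-81.49, 82.49], [-180, 180]. Speed limits (degrees/s): [159.86, 159.86, 180, 180, 180, 180].

INTERFACE

Orientations are given as [roll, pitch, yaw] about the fixed x, y, z axes, in that order (R = Rz(yaw) Ry(pitch) Rx(roll)).
In Python, from cell import sensors, imaging, finish_job gives the robot as it stands.
- The arm moves only by the tool carry_out, never from a script. Its argument "series" is one flat list of numbers, 4 for each row, row after row: the shift along the world's x, y, z in m, then the turn about the world's z in rad. A call has 1 to 5 rows; each row shifts and turns the commanded pose from where the row before left it; what a row does not reach is not made up. A row lasts 1/12 s, in which the tool goes at most 41.7 mm and 7.16 degrees, less where a joint would pass 70% of its speed; a pose out of reach is approached as far as the arm can. A call with a gripper value outside its range is refused whole. "gripper" is the gripper command: -1 is shut, 1 is fully open, values between are in proportion, set as the call begins (left out, the last holds). The fingers move at their own pace and stop on an object; "newtons" is the grip in N (left out, the last holds). Time passes only in rows, so rows that do not move let the fingers close. It gives the time, the measured TCP pose, the force and the opening at its end, in the units of the state.
- sensors.get_state(): the state, without advancing time (a new reading comes with each control period).
- imaging.snapshot(name): name is "scene" or "side" or "wrist"; returns a dict with "pixels" (400x640x3 uint8, red, green, blue), "fx", "fy", "cx", "cy" (pixels), "dist" ([k1, k2, p1, p2, k3] as OpenCV has them; the pictures are not rectified), "world_from_camera" (4x4, takes a point from camera to world coordinates); the wrist camera has in their place "hand_eye" (4x4, takes a point from camera to tool coordinates, whose origin is the TCP and whose axes are the tool frame's). Camera axes: x right, y up, looking along -z (the intrinsics and any distortion apply to the point x, -y, -z); pixel columns grow to the right and rows downward; lengths in m; the calibration is good to about 2 mm. A picture is of the moment at which its call begins: read the wrist's pose just before it. There is no depth.
- finish_job(): hands the job in, once; it reports no verdict.
The state is a dict: "time_s": time; "joint_pos": joint angles; "dq": joint speeds; "joint_efforts": joint torques, N m; "tool_pos": TCP position; "tcp_rot": TCP orientation; "ft_force": force on the tool from outside, world axes, zero at the start; "torque": the same for the moment, N m; "grip_width": finger opening in m.
Only numpy, scipy, OpenCV 4.12 (cv2) and the standard library are available. Lean on these libraries where they do the work, as an engineer would, in place of code of your own. Each camera call takes 0.05 s, during which the arm holds its last target. There are 200 camera calls.

## Working session

There is one attempt and no reset: what is moved stays moved. The work goes in short steps, Python scripts to look and compute and a tool call to move; the robot and the scene stay as the last step left them, time stands still between calls to the robot, and variables do not carry over. Pictures are saved under pics/ and viewed, about 8 in all and at most 12, crops included, and the job is handed in when it is done.

Besides the shell and the picture viewer there is one more tool, called after "Emit:" as a command line: name --argument value ..., lists and objects as JSON in quotes. carry_out: Moves the arm, as the interface text tells. Its arguments: {"type":"object","properties":{"series":{"type":"array"},"gripper":{"type":"number"},"newtons":{"type":"number"}},"required":["series"]}

```bash
ls; mkdir -p pics
cat > h.py <<'E'
import numpy as np, cv2, sys
from cell import sensors, imaging, finish_job
from scipy.spatial.transform import Rotation as R
def snap(n,save=None):
    st=sensors.get_state(); s=imaging.snapshot(n)
    if n=="wrist":
        T=np.eye(4); T[:3,:3]=R.from_euler('xyz',st['tcp_rot'],degrees=True).as_matrix(); T[:3,3]=st['tool_pos']
        s['world_from_camera']=T@np.array(s['hand_eye'])
    s['K']=np.array([[s['fx'],0,s['cx']],[0,s['fy'],s['cy']],[0,0,1.]])
    if save: cv2.imwrite(f'pics/{save}.png',s['pixels'][:,:,::-1])
    import pickle; pickle.dump(s,open(f'pics/{save}.pkl','wb'))
    return s
def load(n):
    import pickle; return pickle.load(open(f'pics/{n}.pkl','rb'))
def ray(s,uv):
    p=cv2.undistortPoints(np.array(uv,float).reshape(-1,1,2),s['K'],np.array(s['dist'],float)).reshape(-1,2)
    W=np.array(s['world_from_camera']); d=np.c_[p[:,0],-p[:,1],-np.ones(len(p))]@W[:3,:3].T
    return W[:3,3],d
def onplane(s,uv,z):
    o,d=ray(s,uv); return o+d*((z-o[2])/d[:,2])[:,None]
def tri(s1,u1,s2,u2):
    o1,d1=ray(s1,u1);o2,d2=ray(s2,u2);out=[]
    for a,b in zip(d1,d2):
        A=np.c_[a,-b];t=np.linalg.lstsq(A,o2-o1,rcond=None)[0]
        p,q=o1+a*t[0],o2+b*t[1];out.append(np.r_[(p+q)/2,np.linalg.norm(p-q)])
    return np.array(out)
def proj(s,P):
    W=np.linalg.inv(s['world_from_camera']);c=np.atleast_2d(P)@W[:3,:3].T+W[:3,3]
    return cv2.projectPoints(c*[1,-1,-1],np.zeros(3),np.zeros(3),s['K'],np.array(s['dist'],float))[0].reshape(-1,2)
E
python3 - <<'E'
from h import *
np.set_printoptions(precision=3,suppress=True)
print(sensors.get_state())
a=snap('scene','scene0');b=snap('side','side0');c=snap('wrist','wrist0')
for s in(a,b,c): print(s['fx'],s['dist'],s['world_from_camera'])
E
```

```text
pics
{'time_s': 0.0, 'joint_pos': array([74.94 , 13.831,  0.213, 76.499, -0.   , 90.   ]), 'dq': array([ 0.05 ,  0.054, -0.014, -0.003, -0.015,  0.032]), 'joint_efforts': array([  0.002, -37.232,  25.241,   0.017,   0.   ,  -0.   ]), 'tool_pos': array([0.13 , 0.482, 0.23 ]), 'tcp_rot': array([-179.779,   89.883, -104.839]), 'ft_force': array([-0.794,  0.005, -0.08 ]), 'torque': array([-0.054, -0.03 ,  0.007]), 'grip_width': 0.0855843227746497}
502.1636761856463 [0.039 0.    0.    0.    0.   ] [[ 0.594  0.585 -0.552 -0.263]
 [-0.805  0.417 -0.422 -0.599]
 [-0.017  0.695  0.719  1.131]
 [ 0.     0.     0.     1.   ]]
371.3285787396572 [0.008 0.    0.    0.    0.   ] [[ 0.995  0.039 -0.09   0.467]
 [-0.098  0.414 -0.905 -0.83 ]
 [ 0.003  0.909  0.416  0.489]
 [ 0.     0.     0.     1.   ]]
302.8820434359621 [0.004 0.    0.    0.    0.   ] [[ 0.261 -0.916 -0.304  0.051]
 [ 0.965  0.247  0.084  0.503]
 [-0.002 -0.316  0.949  0.373]
 [ 0.     0.     0.     1.   ]]
```

View pics/scene0.png

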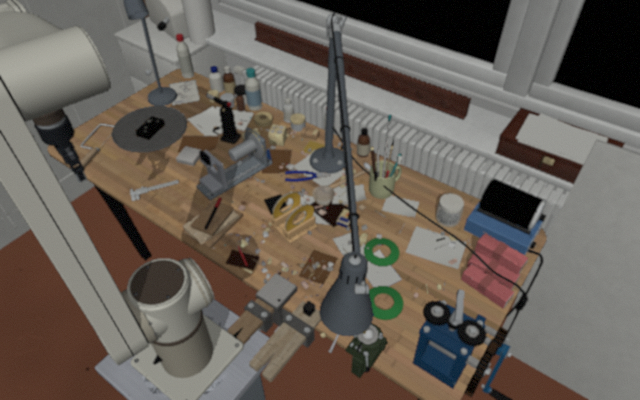

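View pics/side0.png

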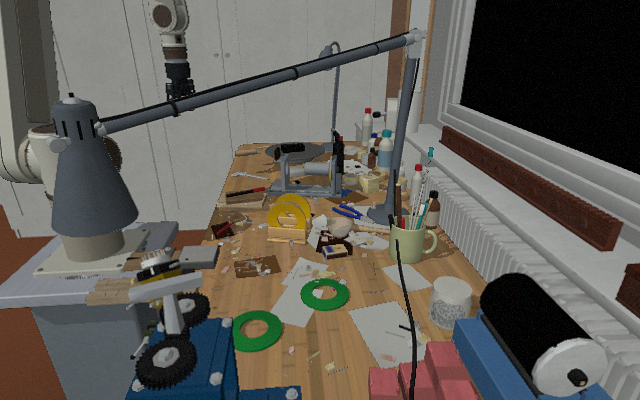

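The scene view shows the rack with its two discs near (293,212) and the jig near (235,165). The green rings at (380,251) and (385,302) are look-alikes. Next is one close crop pair.

Run:
```python
import cv2,numpy as np
a=cv2.imread('pics/scene0.png')[125:245,185:345];b=cv2.imread('pics/side0.png')[130:250,235:395]
f=lambda x:cv2.resize(x,(640,480),interpolation=cv2.INTER_CUBIC)
c=np.vstack([cv2.resize(x,(800,600)[:2]) if 0 else cv2.resize(x,(400*2,300*2))for x in (a,)])
cv2.imwrite('pics/c1.png',c);cv2.imwrite('pics/c2.png',cv2.resize(b,(800,600),interpolation=cv2.INTER_CUBIC))
```

```text
(no output)
```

View pics/c1.png

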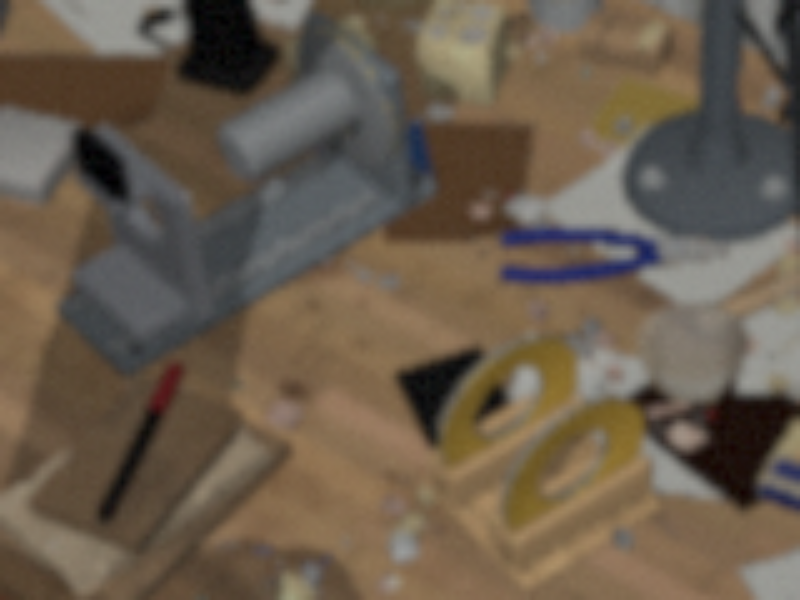

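View pics/c2.png

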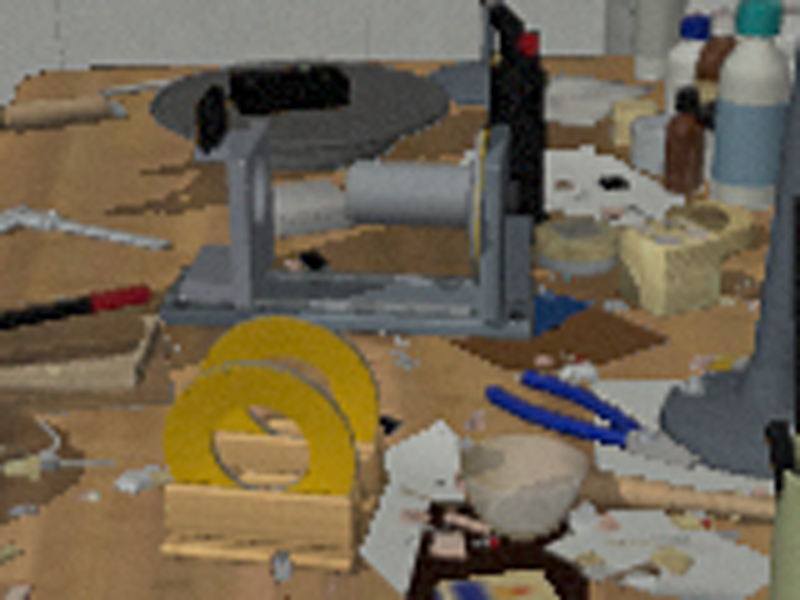

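The crops show follower bar c1(103,160)/c2(211,118), arbor tip c1(235,150)/c2(355,190), and disc yellow faces towards the side camera. The discs and bystanders (pliers, dish, matchbox) are all unambiguous. Now rough positions.

Run:
```python
from h import *
np.set_printoptions(precision=3,suppress=True)
a=load('scene0');b=load('side0')
s=lambda p:np.array(p)/5+[185,125]
t=lambda p:np.array(p)/5+[235,130]
names=['grip','tip','backdisc top','frontdisc top','base near-right corner(front)','dish']
A=[(103,160),(238,150),(545,338),(620,402),(130,372),(695,345)]
B=[(211,118),(357,190),(290,317),(265,360),(165,315),(525,470)]
for n,r in zip(names,tri(a,s(A),b,t(B))):print(n,r)
print('side base corners z=.006',onplane(b,t([(162,318),(533,335)]),.0))
print('scene base corners',onplane(a,s([(130,372),(433,185),(65,305)]),.0))
print('rack scene corner z0',onplane(a,s([(530,588),(660,510)]),0.0), 'side',onplane(b,t([(163,555),(352,568)]),0))
print('pliers',onplane(a,s([(505,240),(505,275),(700,260)]),.006),'matchbox',onplane(a,s([(800,470)]),.009))
```

```text
grip [0.441 0.353 0.133 0.003]
tip [0.534 0.339 0.084 0.   ]
backdisc top [0.485 0.052 0.119 0.008]
frontdisc top [ 0.47  -0.013  0.123  0.004]
base near-right corner(front) [0.403 0.322 0.005 0.003]
dish [0.603 0.034 0.031 0.   ]
side base corners z=.006 [[0.401 0.331 0.   ]
 [0.645 0.28  0.   ]]
scene base corners [[0.404 0.325 0.   ]
 [0.647 0.282 0.   ]
 [0.422 0.401 0.   ]]
rack scene corner z0 [[ 0.414  0.014  0.   ]
 [ 0.505 -0.012  0.   ]] side [[ 0.412  0.015  0.   ]
 [ 0.509 -0.007  0.   ]]
pliers [[0.629 0.205 0.006]
 [0.603 0.184 0.006]
 [0.687 0.09  0.006]] matchbox [[ 0.573 -0.065  0.009]]
```

Emit:
carry_out --series '[0.032, -0.023, 0.003, 0, 0.032, -0.023, 0.003, 0, 0.032, -0.023, 0.003, 0, 0.032, -0.023, 0.003, 0, 0.032, -0.023, 0.003, 0]' --gripper -0.25 --newtons 60

```text
time_s: 0.57
tool_pos: [0.2908, 0.3665, 0.2462]
tcp_rot: [158.0, 90.0, -127.0]
ft_force: [-0.0, 0.8, 0.1]
grip_width: 0.0325
```

Emit:
carry_out --series '[0.032, -0.023, 0.003, 0, 0.032, -0.023, 0.003, 0, 0.032, -0.023, 0.003, 0, 0.032, -0.023, 0.003, 0, 0.032, -0.023, 0.003, 0]'

```text
time_s: 0.98
tool_pos: [0.451, 0.2513, 0.2612]
tcp_rot: [117.0, 90.0, -168.1]
ft_force: [0.1, 1.1, -0.2]
grip_width: 0.0318
```

Emit:
carry_out --series '[0, 0, 0, 0, 0, 0, 0, 0]'

```text
time_s: 1.15
tool_pos: [0.4512, 0.2513, 0.2607]
tcp_rot: [119.8, 89.9, -165.5]
ft_force: [0.4, 1.2, 0.1]
grip_width: 0.0319
```

Run:
```python
from h import *
print(sensors.get_state()['joint_pos'])
s=snap('wrist','w1')
cv2.imwrite('pics/w1b.png',cv2.resize(s['pixels'][:,:,::-1],(800,500),interpolation=cv2.INTER_CUBIC))
```

```text
[2.91054071e+01 1.51236725e+01 6.42416382e+00 8.13574532e+01
 1.48310432e-02 4.44211517e+01]
```

View pics/w1b.png

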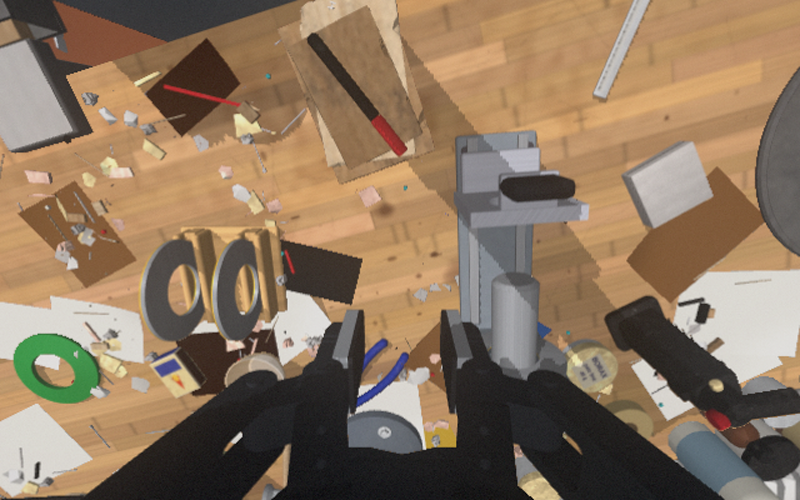

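The wrist view shows the crowns (dark steel) at (173,289) and (237,289), facing +y, and follower bar at (537,188). The arbor runs from (515,280) downwards.

Run:
```python
from h import *
np.set_printoptions(precision=4,suppress=True)
s=load('w1');im=s['pixels'];hsv=cv2.cvtColor(im,cv2.COLOR_RGB2HSV)
def blob(mask,box):
    m=np.zeros_like(mask);x0,y0,x1,y1=[int(v/1.25) for v in box];m[y0:y1,x0:x1]=mask[y0:y1,x0:x1]
    c=max(cv2.findContours(m,cv2.RETR_EXTERNAL,cv2.CHAIN_APPROX_NONE)[0],key=cv2.contourArea);return c
grey=((hsv[...,1]<50)&(hsv[...,2]>50)&(hsv[...,2]<150)).astype(np.uint8)
for n,box in dict(front=(137,230,205,345),back=(206,230,264,345)).items():
    c=blob(grey,box);e=cv2.fitEllipse(c);print(n,cv2.contourArea(c),e,cv2.boundingRect(c))
    ctr=onplane(s,[e[0]],.058)
    th=np.deg2rad(e[2]);v=np.array([-np.sin(th),np.cos(th)])*e[1][1]/2
    p=onplane(s,[np.array(e[0])-v,np.array(e[0])+v],.058);print(ctr,p)
blk=(hsv[...,2]<45).astype(np.uint8)
c=blob(blk,(490,165,590,215));r=cv2.minAreaRect(c);print('bar',r,cv2.boundingRect(c));
x,y,w,h=cv2.boundingRect(c)
g=hsv[...,2]
print('bar pts z150', onplane(s,[(x,y+h/2),(x+w,y+h/2),(x+w/2,y),(x+w/2,y+h)],.15))
# arbor centreline: sample columns edges at rows
for row in (240,255,270,280): print(row,im[row,375:440:2].sum(1)//3)
print('base left edge z12',onplane(s,np.array([(457,215),(459,325)])/1.25,.0))
```

```text
front 2071.5 ((137.99940490722656, 233.02676391601562), (45.458553314208984, 78.61467742919922), 1.2297993898391724) (115, 192, 48, 81)
[[0.4617 0.0118 0.058 ]] [[ 0.4154  0.0356  0.058 ]
 [ 0.5122 -0.0142  0.058 ]]
back 1606.5 ((189.85400390625, 232.76329040527344), (34.11307907104492, 79.41357421875), 1.2900046110153198) (173, 192, 36, 80)
[[0.4784 0.0738 0.058 ]] [[0.431  0.0953 0.058 ]
 [0.5302 0.0504 0.058 ]]
bar ((414.0, 160.0), (0.0, 0.0), 0.0) (414, 160, 1, 1)
bar pts z150 [[0.4386 0.3348 0.15  ]
 [0.4388 0.3357 0.15  ]
 [0.4383 0.3353 0.15  ]
 [0.4391 0.3352 0.15  ]]
240 [133 155 153 155  98 139 138 138 140 102 124 136 147 149 161 162 166 172
 164 161 156 160 138 124 114 105 102  97 109 111 111 111 102]
255 [138 153 154 155  96 138 136 138 140 104 125 135 145 149 159 166 166 166
 162 160 158 160 151 147 143 125 114  93 110 107 111 110 109]
270 [ 41  41  42  46  41  52 101 103  98  99 123 133 146 151 161 166 166 165
 159 157 155 156 148 147 137 122 111  84  71  79 111 116 116]
280 [ 86  41  39  42  40  42  40  54  69  98 121 134 143 153 160 166 163 167
 159 157 156 151 147 144 133 121 107  82  76 104 102 100 100]
base left edge z12 [[0.4759 0.3059 0.    ]
 [0.6077 0.2786 0.    ]]
```

Run:
```python
from h import *
np.set_printoptions(precision=4,suppress=True)
s=load('w1');im=s['pixels'];hsv=cv2.cvtColor(im,cv2.COLOR_RGB2HSV)
# tangent planes of a cylinder: use edge rays; approx with centre line
P=onplane(s,[(411,240),(411,255),(411.5,280),(393.5,270),(428.5,270),(412,221)],.085);print('arbor',P)
d=P[2]-P[0];print('yaw',np.degrees(np.arctan2(d[1],d[0])))
print(im[150,395:470:2].sum(1)//3);print(im[130:185,430].sum(1)//3)
d=np.array([.1318,-.0273]);print(np.degrees(np.arctan2(d[1],d[0])))
# rack end/top edges: predicted
rk=np.array([.473,.054]);
for yaw in(70,75.5):
  R2=np.array([[np.cos(np.radians(yaw)),-np.sin(np.radians(yaw))],[np.sin(np.radians(yaw)),np.cos(np.radians(yaw))]])
  q=np.array([(-53,-51),(53,-51),(53,51),(-53,51)])/1000@R2.T+rk
  print(yaw,proj(s,np.c_[q,np.full(4,.0)])*1.25)
```

```text
arbor [[0.5461 0.3316 0.085 ]
 [0.5652 0.3282 0.085 ]
 [0.5987 0.3229 0.085 ]
 [0.5795 0.3046 0.085 ]
 [0.5905 0.3449 0.085 ]
 [0.5231 0.3369 0.085 ]]
yaw -9.429076855006617
[137 140  70  42  41  45  41  45  41  47  46  48  49  45  44  46  47  45
  46  48  44  49  47  40  47  49  45  46  49  50  51  52  49 123 133 140
 139 141]
[183 183 179 182 182 177 151 122 122 115  76  46  43  43  44  47  46  46
  45  49  48  47  46  44  46  46  42  45  45  44  81 126 139 136 139 137
 138 142 146 143 142 139 140 144 144 146 145 143 135 121 118 122 123 121
 122]
-11.702306004512316
70 [[197.1474 307.0267]
 [287.7277 313.5438]
 [286.4518 230.4778]
 [188.8424 222.8618]]
75.5 [[201.9106 311.0398]
 [291.6216 309.7954]
 [281.6755 225.8444]
 [185.0153 227.2343]]
```

Emit:
carry_out --series '[0.004, -0.035, 0, 0.08, 0.004, -0.036, 0, 0.08, 0.004, -0.036, 0, 0.08, 0.004, -0.036, 0, 0.02, 0.004, -0.036, 0, 0]'

```text
time_s: 1.62
tool_pos: [0.4686, 0.0741, 0.2612]
tcp_rot: [70.7, 90.0, 160.8]
ft_force: [0.3, 0.1, 0.6]
grip_width: 0.0315
```

Emit:
carry_out --series '[0, 0, 0, 0]'

```text
time_s: 1.7
tool_pos: [0.4691, 0.0702, 0.2613]
tcp_rot: [170.0, 89.9, -100.4]
ft_force: [0.1, -0.3, 1.0]
grip_width: 0.0317
```

Run:
```python
from h import *
print(sensors.get_state())
s=snap('wrist','w2')
cv2.imwrite('pics/w2b.png',cv2.resize(s['pixels'][40:400,120:520,::-1],(800,720),interpolation=cv2.INTER_CUBIC)[:600])
```

```text
{'time_s': 1.7, 'joint_pos': array([ 8.59461419, 10.24642721,  0.26795199, 80.06665995, -0.13075832,
        8.99512252]), 'dq': array([ 4.45872356,  0.51985517,  0.70817189, -0.17133793,  3.98229254,
        4.76471837]), 'joint_efforts': array([-1.91769272e+00, -3.45415699e+01,  2.55035448e+01, -1.10271969e-02,
       -3.29853175e-01, -4.84616999e-01]), 'tool_pos': array([0.4690731 , 0.07019503, 0.26129156]), 'tcp_rot': array([ 169.95144989,   89.86167098, -100.44900694]), 'ft_force': array([ 0.12189919, -0.27316139,  1.01283834]), 'torque': array([-0.02673839, -0.00834296, -0.02463216]), 'grip_width': 0.031738029817496245}
```

View pics/w2b.png

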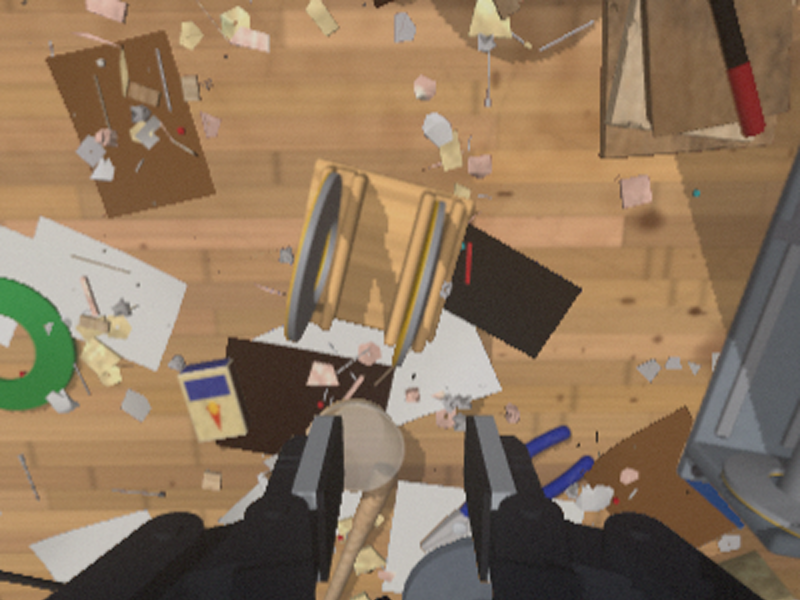

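The close crop shows the rack with its long side about 13° off the image axis. The rims run (332,172)-(293,340) on the left and (438,203)-(398,363) on the right.

Run:
```python
from h import *
np.set_printoptions(precision=4,suppress=True)
s=load('w2');f=lambda p:np.array(p,float)/2+[120,40]
ang=lambda d:np.degrees(np.arctan2(d[1],d[0]))
st=R.from_euler('xyz',[169.951,89.862,-100.449],degrees=True).as_matrix();print('tool z',st[:,2],ang(st[:,2]))
W=s['world_from_camera'];print('cam',W[:3,3])
e=onplane(s,f([(318,160),(475,200)]),.028);print('rack end',e,ang(e[1]-e[0]),np.linalg.norm(e[1]-e[0]))
for n,q in dict(L=[(332,172),(293,340)],Rr=[(438,203),(399,363)]).items():
    e=onplane(s,f(q),.058);print(n,e,e.mean(0),'dir',ang(e[1]-e[0]),np.linalg.norm(e[1]-e[0]))
im=s['pixels'];hsv=cv2.cvtColor(im,cv2.COLOR_RGB2HSV)
# top: left tangent of left disc; right tangent of right disc
for n,q in dict(L=[(303,245),(312,258)],Rr=[(420,275),(428,275),(412,270)]).items(): print(n,onplane(s,f(q),.105))
# slot walls z=.038
w=onplane(s,f([(352,175),(328,328),(420,197),(388,340),(462,205),(425,345)]),.038);print(w)
```

```text
tool z [ 0.007   1.     -0.0024] 89.6000285537881
cam [0.3875 0.0708 0.4033]
rack end [[0.4084 0.0189 0.028 ]
 [0.4327 0.1136 0.028 ]] 75.58030704438177 0.09780405279769225
L [[0.4132 0.0304 0.058 ]
 [0.512  0.0023 0.058 ]] [0.4626 0.0164 0.058 ] dir -15.869768161705434 0.102758050445112
Rr [[0.4306 0.0894 0.058 ]
 [0.5275 0.0665 0.058 ]] [0.4791 0.0779 0.058 ] dir -13.316885437412415 0.09955095239206486
L [[0.4449 0.0199 0.105 ]
 [0.4515 0.024  0.105 ]]
Rr [[0.4606 0.0781 0.105 ]
 [0.4607 0.0822 0.105 ]
 [0.458  0.0741 0.105 ]]
[[0.4165 0.0398 0.038 ]
 [0.5113 0.0212 0.038 ]
 [0.4295 0.0797 0.038 ]
 [0.5197 0.0593 0.038 ]
 [0.4344 0.1048 0.038 ]
 [0.5233 0.083  0.038 ]]
```

Emit:
carry_out --series '[0.004, 0.001, -0.03, -0.122, 0.004, 0, -0.03, -0.123, 0, 0, -0.03, 0, 0, 0, 0, 0]'

```text
time_s: 2.08
tool_pos: [0.4728, 0.0762, 0.1656]
tcp_rot: [110.0, 89.3, -174.0]
ft_force: [-1.1, 0.0, -0.7]
grip_width: 0.0321
```

Emit:
carry_out --series '[0, 0, -0.03, 0, 0, 0, -0.03, 0, 0, 0, -0.027, 0, 0, 0, 0, 0]'

```text
time_s: 2.42
tool_pos: [0.474, 0.076, 0.081]
tcp_rot: [110.1, 89.5, -173.9]
ft_force: [-1.1, 0.4, -0.3]
grip_width: 0.0316
```

Emit:
carry_out --series '[0, 0, 0, 0, 0, 0, 0, 0, 0, 0, 0, 0, 0, 0, 0, 0]' --gripper -1 --newtons 60

```text
time_s: 2.75
tool_pos: [0.4803, 0.0796, 0.0867]
tcp_rot: [-10.9, 89.3, 65.0]
ft_force: [2.2, 11.1, -5.8]
grip_width: 0.0057
```

Emit:
carry_out --series '[0, 0, 0.015, 0, 0, 0, 0.03, 0, 0, 0, 0.035, 0, 0, 0, 0.035, 0, 0, 0, 0.035, 0]'

```text
time_s: 3.17
tool_pos: [0.478, 0.0752, 0.2382]
tcp_rot: [-67.3, 89.8, 8.5]
ft_force: [0.6, -0.2, -2.8]
grip_width: 0.0035
```

Emit:
carry_out --series '[0, 0, 0, 0, 0, 0, 0, 0, 0, 0, 0, 0]'

```text
time_s: 3.42
tool_pos: [0.4779, 0.075, 0.2353]
tcp_rot: [-66.7, 89.9, 9.1]
ft_force: [0.2, -0.4, -1.8]
grip_width: 0.0034
```

Run:
```python
from h import *
np.set_printoptions(precision=4,suppress=True)
st=sensors.get_state();m=R.from_euler('xyz',st['tcp_rot'],degrees=True).as_matrix();print(st['tool_pos'],m,st['joint_pos'],st['grip_width'],np.degrees(np.arctan2(m[1,2],m[0,2])))
b=snap('side','side1');s=snap('wrist','w3')
x=b['pixels'][60:260,220:400,::-1];w=s['pixels'][100:400,130:510,::-1]
cv2.imwrite('pics/v3.png',np.hstack([cv2.resize(x,(360,400)),cv2.resize(w,(440,400))]))
```

```text
[0.4779 0.075  0.2353] [[ 0.0019 -0.9695  0.245 ]
 [ 0.0003  0.245   0.9695]
 [-1.     -0.0018  0.0008]] [ 8.9158 11.7565 -1.7162 76.4176  0.0004 23.0983] 0.0034319163929691977 75.81747469834673
```

View pics/v3.png

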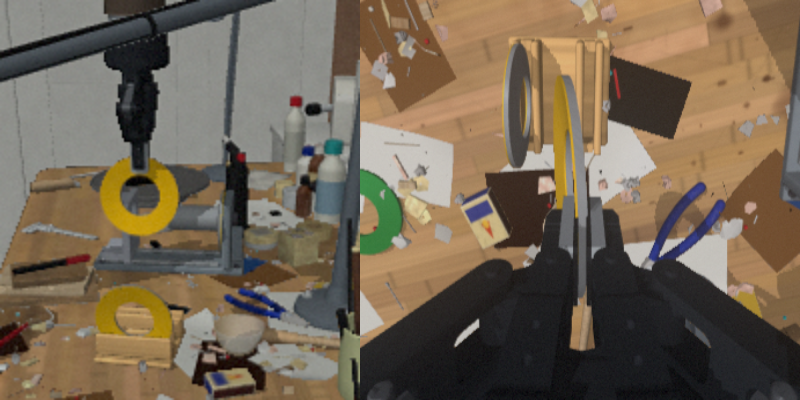

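```bash
cat >> h.py <<'E'
def yellow_ellipse(s,box):
    im=s['pixels'];hsv=cv2.cvtColor(im,cv2.COLOR_RGB2HSV)
    m=cv2.inRange(hsv,(18,140,60),(32,255,255));k=np.zeros_like(m);x0,y0,x1,y1=box;k[y0:y1,x0:x1]=m[y0:y1,x0:x1]
    k=cv2.morphologyEx(k,cv2.MORPH_CLOSE,np.ones((3,3),np.uint8))
    c=max(cv2.findContours(k,cv2.RETR_EXTERNAL,cv2.CHAIN_APPROX_NONE)[0],key=cv2.contourArea)
    return cv2.fitEllipse(cv2.convexHull(c)),cv2.boundingRect(c)
E
python3 - <<'E'
from h import *
np.set_printoptions(precision=4,suppress=True)
s=load('side1');e,bb=yellow_ellipse(s,(260,120,325,190));print(e,bb)
tcp=np.array([.4779,.075,.2353]);n=np.array([.245,.9695,0])
o,d=ray(s,[e[0],(bb[0],e[0][1]),(bb[0]+bb[2],e[0][1]),(e[0][0],bb[1]),(e[0][0],bb[1]+bb[3])])
P=o+d*((tcp-n*.002-o)@n/(d@n))[:,None];print(P, np.linalg.norm(P[2]-P[1]),np.linalg.norm(P[4]-P[3]))
print('along t',(P[0]-tcp)@np.array([.9695,-.245,0]))
E
```

```text
((289.27825927734375, 157.58163452148438), (38.77589416503906, 39.977821350097656), 143.32594299316406) (270, 139, 40, 40)
[[0.4759 0.0735 0.2048]
 [0.4272 0.0858 0.2023]
 [0.5273 0.0604 0.2074]
 [0.4775 0.073  0.2526]
 [0.4739 0.0739 0.1471]] 0.10342018843343223 0.10557472615056347
along t -0.001595303227697736
```

Emit:
carry_out --series '[0.002, 0.018, 0.004, -0.1, 0.002, 0.018, 0.004, -0.1, 0.002, 0.018, 0.004, -0.1, 0.002, 0.018, 0.004, -0.1, 0.002, 0.018, 0.004, -0.1]'

```text
time_s: 3.93
tool_pos: [0.487, 0.1653, 0.2527]
tcp_rot: [152.4, 89.8, -160.7]
ft_force: [0.4, -0.0, -2.2]
grip_width: 0.0034
```

Emit:
carry_out --series '[0.002, 0.018, 0.004, -0.1, 0.002, 0.018, 0.004, -0.1, 0.002, 0.018, 0.004, -0.1, 0.002, 0.018, 0.004, -0.1, 0.002, 0.018, 0.004, -0.1]'

```text
time_s: 4.35
tool_pos: [0.4971, 0.2553, 0.2725]
tcp_rot: [-169.3, 89.8, -151.1]
ft_force: [0.3, -0.7, -1.4]
grip_width: 0.0033
```

Emit:
carry_out --series '[0.002, 0.018, 0, -0.1, 0.002, 0.018, 0, -0.1, 0.002, 0.018, 0, -0.1, 0.002, 0.018, 0, -0.1, 0.002, 0.018, 0, -0.106]'

```text
time_s: 4.77
tool_pos: [0.5072, 0.3453, 0.2721]
tcp_rot: [-134.0, 89.8, -144.8]
ft_force: [-0.0, -0.8, -0.9]
grip_width: 0.0035
```

Emit:
carry_out --series '[0, 0, 0, 0, 0, 0, 0, 0, 0, 0, 0, 0]'

```text
time_s: 5.02
tool_pos: [0.5073, 0.3442, 0.2727]
tcp_rot: [-128.9, 89.8, -139.3]
ft_force: [-0.4, 0.9, -2.4]
grip_width: 0.0032
```

Run:
```python
from h import *
np.set_printoptions(precision=4,suppress=True)
st=sensors.get_state();m=R.from_euler('xyz',st['tcp_rot'],degrees=True).as_matrix();print(st['time_s'],st['tool_pos'],st['joint_pos'],st['grip_width'],np.degrees(np.arctan2(m[1,2],m[0,2])))
b=snap('side','side2');s=snap('wrist','w4');c=snap('scene','scene2')
print(s['world_from_camera'])
x=b['pixels'][100:200,260:360,::-1];w=s['pixels'][:,:,::-1]
cv2.imwrite('pics/v4.png',np.hstack([cv2.resize(x,(250,300)),cv2.resize(w,(550,344))[:300]]))
cv2.imwrite('pics/v4.png',cv2.resize(w,(800,500),interpolation=cv2.INTER_CUBIC))
```

```text
5.0167 [0.5073 0.3442 0.2727] [ 34.1665  26.8745  25.2522  88.5706  -0.0222 134.586 ] 0.0031568770530386227 -10.419566199922832
[[ 0.9832  0.1727  0.0591  0.522 ]
 [-0.1825  0.9324  0.312   0.4237]
 [-0.0012 -0.3175  0.9482  0.4151]
 [ 0.      0.      0.      1.    ]]
```

View pics/v4.png

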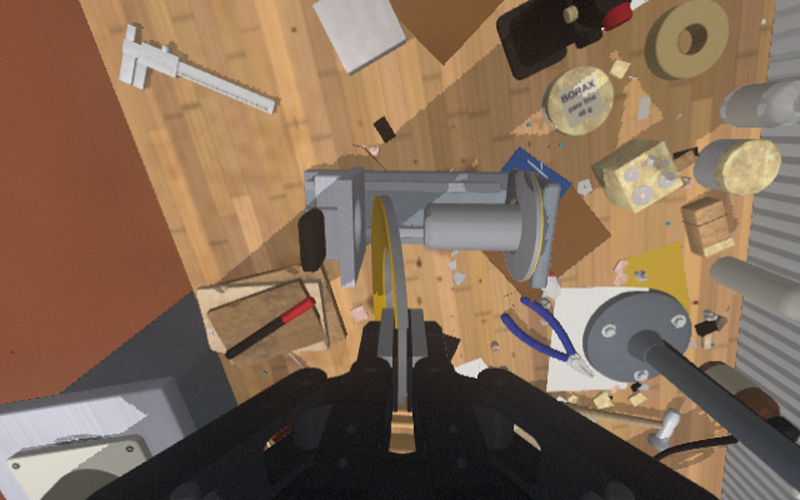

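The view shows the arbor at (427–520, 205–248), follower bar at (300–325, 208–270), follower pushing face at u≈365, and the held disc at u≈375–405.

Run:
```python
from h import *
np.set_printoptions(precision=4,suppress=True)
s=load('w4');g=cv2.GaussianBlur(cv2.cvtColor(s['pixels'],cv2.COLOR_RGB2GRAY),(3,3),0).astype(int)
for u in (355,375,395,408): print(u,g[155:215,u].tolist())
for v in (172,182,192): print(v,g[v,320:350].tolist())
for v in (185,195): print('bar',v,g[v,230:300].tolist())
print('barcol',g[155:230,250].tolist())
```

```text
355 [130, 136, 136, 136, 136, 137, 131, 112, 91, 85, 88, 91, 96, 100, 105, 110, 115, 118, 122, 126, 129, 133, 139, 145, 150, 153, 153, 154, 155, 157, 159, 160, 160, 162, 162, 162, 162, 162, 160, 158, 156, 153, 147, 141, 135, 134, 137, 142, 148, 155, 161, 167, 170, 172, 173, 172, 173, 173, 172, 173]
375 [137, 138, 139, 139, 140, 140, 135, 116, 95, 86, 87, 90, 94, 99, 104, 110, 115, 119, 122, 124, 126, 131, 136, 142, 148, 151, 151, 152, 154, 156, 160, 161, 161, 161, 162, 162, 162, 161, 159, 158, 157, 154, 148, 142, 139, 146, 154, 157, 157, 157, 157, 157, 157, 158, 157, 157, 157, 156, 155, 154]
395 [135, 138, 138, 139, 138, 138, 134, 120, 99, 87, 87, 89, 92, 97, 103, 109, 114, 117, 120, 124, 128, 131, 135, 140, 145, 150, 151, 152, 152, 155, 158, 160, 161, 161, 161, 162, 163, 162, 160, 158, 157, 154, 149, 142, 132, 116, 103, 98, 98, 99, 99, 98, 98, 99, 99, 99, 107, 125, 143, 153]
408 [66, 67, 67, 68, 71, 77, 84, 87, 85, 84, 86, 89, 92, 97, 102, 107, 112, 116, 119, 123, 126, 130, 134, 139, 145, 148, 150, 151, 152, 153, 156, 158, 160, 160, 160, 161, 161, 160, 159, 158, 157, 155, 150, 145, 
[... 827 characters left out ...]
, 88, 100, 112, 116, 115, 111, 101, 93, 91]
bar 195 [113, 114, 117, 118, 118, 117, 116, 116, 110, 85, 55, 43, 43, 44, 45, 46, 46, 45, 45, 43, 42, 42, 42, 41, 40, 40, 40, 41, 42, 55, 91, 128, 141, 142, 142, 141, 140, 140, 140, 141, 140, 140, 141, 142, 141, 141, 141, 141, 140, 140, 141, 141, 127, 103, 98, 106, 107, 99, 89, 84, 83, 85, 91, 100, 109, 120, 117, 101, 93, 94]
barcol [145, 144, 144, 141, 130, 117, 110, 107, 106, 103, 93, 73, 54, 45, 44, 44, 44, 43, 42, 42, 42, 43, 43, 43, 43, 43, 43, 43, 42, 42, 44, 44, 42, 42, 44, 44, 44, 44, 44, 43, 42, 44, 45, 45, 45, 45, 44, 44, 44, 44, 44, 43, 44, 46, 46, 46, 45, 45, 46, 47, 46, 53, 78, 111, 128, 129, 123, 115, 104, 98, 106, 135, 167, 183, 187]
```

Run:
```python
from h import *
np.set_printoptions(precision=4,suppress=True)
s=load('w4')
th=np.radians(-10.4);X=np.array([np.cos(th),np.sin(th),0]);Y=np.array([-X[1],X[0],0])
for u in (355,375,395):
    o,d=ray(s,[(u,162.3),(u,199.6)])
    q=[(lambda v:v/np.linalg.norm(v))(k-(k@X)*X) for k in d];b=(q[0]+q[1]);b/=np.linalg.norm(b)
    half=np.arccos(q[0]@q[1])/2;D=.021/np.sin(half);C=o+b*D
    t=(.085-o[2])/b[2];C2=o+b*t
    print(u,'axis from radius',C@Y,C[2],' at z85',C2@Y)
A=onplane(s,[(339.5,172),(339.5,181),(339.5,190)],.085);print('tip x',A@X,A)
B=onplane(s,[(239.2,190),(255,190),(245,166),(245,217)],.15);print('bar x',B@X,'y',B@Y)
F=onplane(s,[(292,150),(292,200)],.119);print('face x',F@X)
st=[.5073,.3442];print('tcp',np.dot(st,X[:2]),np.dot(st,Y[:2]))
print('cam',s['world_from_camera'][:3,3]@X)
# stereo check of the tip with scene0
a=load('scene0');print(proj(a,A)[1],'vs c1 tip',np.array((238,150))/5+[185,125])
print(proj(load('side0'),A)[1],np.array((357,190))/5+[235,130])
# disc held in side2
b=load('side2')
```

```text
355 axis from radius 0.42461501438591837 0.08267720706058956  at z85 0.4252184254890368
375 axis from radius 0.4245617635761384 0.0826293016322685  at z85 0.42517791045939796
395 axis from radius 0.42450508237289714 0.0825711512104253  at z85 0.4251366462510346
tip x [0.4564 0.4566 0.4568] [[0.5276 0.346  0.085 ]
 [0.5259 0.3359 0.085 ]
 [0.5242 0.3255 0.085 ]]
bar x [0.3615 0.3759 0.3686 0.3646] y [0.4339 0.4338 0.456  0.4075]
face x [0.4078 0.4061]
tcp 0.4368311173483879 0.4301226626395765
cam 0.43693409270871336
[231.5533 156.4271] vs c1 tip [232.6 155. ]
[304.064  168.0167] [306.4 168. ]
```

Run:
```python
from h import *
np.set_printoptions(precision=4,suppress=True)
th=np.radians(-10.4);X=np.array([np.cos(th),np.sin(th),0]);Y=np.array([-X[1],X[0],0])
tcp=np.array([.5073,.3442,.2727])
print(proj(load('scene2'),tcp-[0,0,.028]),proj(load('side2'),tcp-[0,0,.028]))
print('w',proj(load('w4'),[tcp-[0,0,.028]+Y*.05-X*.008,tcp-[0,0,.028]+Y*.05,tcp-[0,0,.078]-X*.016]))
s=load('scene2');p=proj(s,tcp-[0,0,.028])[0].astype(int);b=load('side2');q=proj(b,tcp-[0,0,.028])[0].astype(int)
f=lambda im,c,r:cv2.resize(im['pixels'][c[1]-r:c[1]+r,c[0]-r:c[0]+r,::-1],(400,400),interpolation=cv2.INTER_CUBIC)
print(p,q);cv2.imwrite('pics/v5.png',np.hstack([f(s,p,40),f(b,q,40)]))
```

```text
[[217.3865 117.3692]] [[297.1437 119.0778]]
w [[307.6119 158.0992]
 [321.7528 158.0737]
 [301.2325 210.6654]]
[217 117] [297 119]
```

View pics/v5.png

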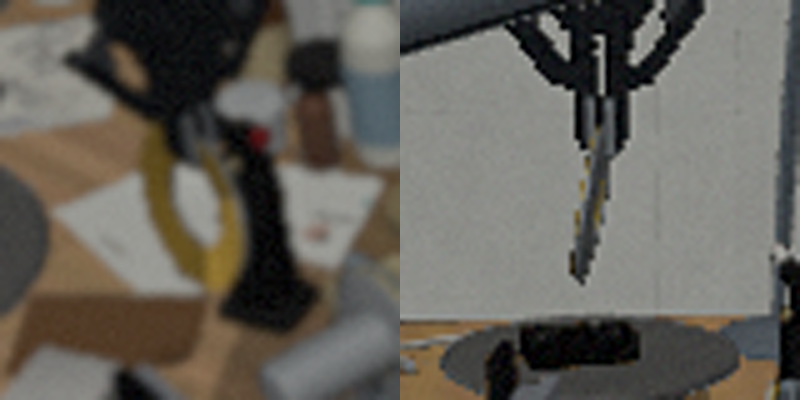

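Run:
```python
from h import *
np.set_printoptions(precision=4,suppress=True)
th=np.radians(-10.4);X=np.array([np.cos(th),np.sin(th),0]);Y=np.array([-X[1],X[0],0])
tcp=np.array([.5073,.3442,.2727]);s=load('side2')
o,d=ray(s,[(292.6,135.0),(297.3,109.3),(298.5,98)])
for dy in (0,):
  P=o+d*((tcp-o)@Y/(d@Y))[:,None];print(P@X-tcp@X,P[:,2]-tcp[2])
```

```text
[-0.016   0.0012  0.0058] [-0.0791  0.0023  0.0365]
```

Emit:
carry_out --series '[-0.0035, -0.0024, 0, 0, -0.0035, -0.0024, 0, 0, 0, 0, -0.03, 0, 0, 0, -0.03, 0, 0, 0, -0.03, 0]'

```text
time_s: 5.58
tool_pos: [0.501, 0.3397, 0.1846]
tcp_rot: [44.2, 89.8, 33.7]
ft_force: [0.4, 0.0, -3.7]
grip_width: 0.0031
```

Emit:
carry_out --series '[0, 0, -0.03, 0, 0, 0, -0.025, 0, 0, 0, -0.013, 0, 0, 0, 0, 0, 0, 0, 0, 0]'

```text
time_s: 6.0
tool_pos: [0.5003, 0.3393, 0.1161]
tcp_rot: [-134.2, 89.9, -144.7]
ft_force: [0.4, 0.0, -2.0]
grip_width: 0.003
```

Emit:
carry_out --series '[0.0079, -0.0014, 0, 0, 0.0079, -0.0014, 0, 0, 0.0079, -0.0014, 0, 0, 0.0079, -0.0014, 0, 0, 0, 0, 0, 0]'

```text
time_s: 6.42
tool_pos: [0.5352, 0.3342, 0.1171]
tcp_rot: [31.1, 89.8, 20.5]
ft_force: [-0.7, -0.1, -2.2]
grip_width: 0.0035
```

Emit:
carry_out --series '[0.0079, -0.0014, 0, 0, 0.0079, -0.0014, 0, 0, 0.0079, -0.0014, 0, 0, 0, 0, 0, 0]'

```text
time_s: 6.75
tool_pos: [0.5581, 0.3298, 0.1162]
tcp_rot: [14.5, 89.9, 3.9]
ft_force: [0.2, 0.5, -2.1]
grip_width: 0.0035
```

Emit:
carry_out --series '[0.0074, -0.0014, 0, 0, 0.0074, -0.0014, 0, 0, 0.0074, -0.0014, 0, 0, 0, 0, 0, 0, 0, 0, -0.003, 0]'

```text
time_s: 7.17
tool_pos: [0.5793, 0.3261, 0.1138]
tcp_rot: [47.2, 89.9, 36.7]
ft_force: [0.3, -0.2, -2.4]
grip_width: 0.0034
```

Emit:
carry_out --series '[0, 0, -0.001, 0, 0, 0, 0, 0]'

```text
time_s: 7.33
tool_pos: [0.5777, 0.3259, 0.1116]
tcp_rot: [-143.4, 89.9, -153.8]
ft_force: [-0.0, -0.8, -2.2]
grip_width: 0.003
```

Run:
```python
from h import *
np.set_printoptions(precision=4,suppress=True)
print(sensors.get_state()['ft_force'],sensors.get_state()['tool_pos'])
s=snap('wrist','w6');b=snap('side','side3')
cv2.imwrite('pics/v6.png',np.hstack([cv2.resize(b['pixels'][130:210,270:350,::-1],(320,400),interpolation=cv2.INTER_CUBIC),cv2.resize(s['pixels'][80:330,170:470,::-1],(480,400),interpolation=cv2.INTER_CUBIC)]))
```

```text
[-0.0409 -0.7896 -2.2198] [0.5777 0.3259 0.1116]
```

View pics/v6.png

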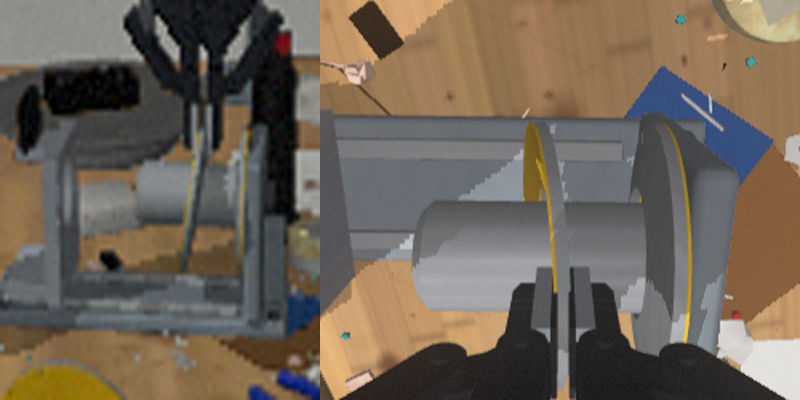

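Emit:
carry_out --series '[0, 0, -0.001, 0, 0, 0, 0, 0, 0, 0, 0, 0, 0, 0, 0, 0]' --gripper -0.6

```text
time_s: 7.77
tool_pos: [0.5786, 0.3262, 0.1118]
tcp_rot: [38.6, 89.9, 28.1]
ft_force: [-0.1, 0.5, 0.0]
grip_width: 0.0173
```

Emit:
carry_out --series '[0, 0, 0.01, 0, 0, 0, 0.01, 0, 0, 0, 0.02, 0, 0, 0, 0.03, 0, 0, 0, 0.03, 0]'

```text
time_s: 8.18
tool_pos: [0.578, 0.3258, 0.2129]
tcp_rot: [-142.1, 90.0, -152.6]
ft_force: [1.1, 0.5, 0.1]
grip_width: 0.0168
```

Emit:
carry_out --series '[0, 0, 0.03, 0, 0, 0, 0.02, 0, 0, 0, 0, 0]'

```text
time_s: 8.43
tool_pos: [0.5806, 0.3273, 0.2696]
tcp_rot: [40.1, 89.3, 29.6]
ft_force: [0.4, -0.7, -0.0]
grip_width: 0.0166
```

Run:
```python
from h import *
np.set_printoptions(precision=4,suppress=True)
print(sensors.get_state())
s=snap('wrist','w7');b=snap('side','side4')
cv2.imwrite('pics/v7.png',np.hstack([cv2.resize(b['pixels'][130:270,235:375,::-1],(400,400),interpolation=cv2.INTER_CUBIC),cv2.resize(s['pixels'][80:330,170:420,::-1],(400,400),interpolation=cv2.INTER_CUBIC)]))
```

```text
{'time_s': 8.4333, 'joint_pos': array([ 29.4081,  33.233 ,  35.1521,  91.1836,   0.0022, 129.8936]), 'dq': array([-0.0741,  1.497 , -5.3104, -4.4314,  0.0424, -0.0807]), 'joint_efforts': array([  0.0036, -48.9011,  23.9596,   0.523 ,   0.0005,  -0.    ]), 'tool_pos': array([0.5806, 0.3273, 0.2696]), 'tcp_rot': array([40.0677, 89.2645, 29.5822]), 'ft_force': array([ 0.4267, -0.7265, -0.0234]), 'torque': array([ 0.0039, -0.0236,  0.0279]), 'grip_width': 0.016589367043555445}
```

View pics/v7.png

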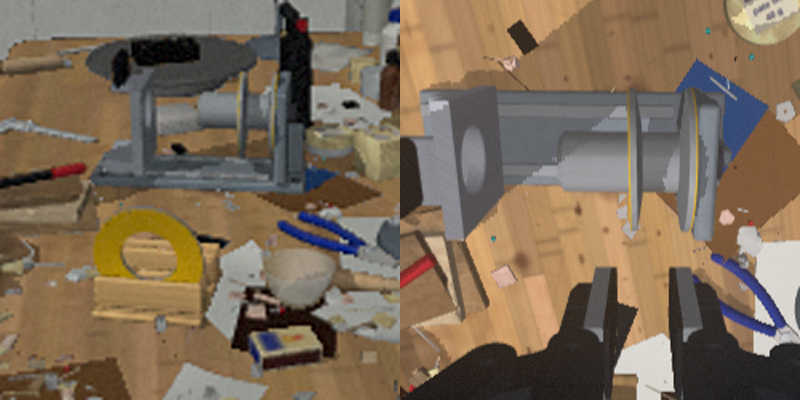

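Emit:
carry_out --series '[-0.0078, -0.0207, 0, 0.1, -0.0078, -0.0207, 0, 0.1, -0.0078, -0.0207, 0, 0.1, -0.0078, -0.0207, 0, 0.1, -0.0078, -0.0207, 0, 0.1]'

```text
time_s: 8.95
tool_pos: [0.538, 0.2213, 0.2597]
tcp_rot: [-175.5, 89.8, -157.1]
ft_force: [0.8, -0.4, 0.6]
grip_width: 0.0169
```

Emit:
carry_out --series '[-0.0078, -0.0207, 0, 0.1, -0.0078, -0.0207, 0, 0.1, -0.0078, -0.0207, 0, 0.1, -0.0078, -0.0207, 0, 0.1, -0.0078, -0.0207, 0, 0.1]'

```text
time_s: 9.37
tool_pos: [0.4989, 0.1178, 0.2599]
tcp_rot: [147.1, 89.8, -165.8]
ft_force: [-0.9, 0.4, 0.2]
grip_width: 0.0171
```

Emit:
carry_out --series '[-0.0078, -0.0207, 0, 0.1, -0.0078, -0.0207, 0, 0.1, -0.0078, -0.0207, 0, 0.1, -0.0078, -0.0207, 0, 0.1, -0.0078, -0.0207, 0, 0.1]' --gripper -0.25

```text
time_s: 9.78
tool_pos: [0.4599, 0.0146, 0.2601]
tcp_rot: [106.7, 89.8, -177.6]
ft_force: [0.1, 0.3, -0.0]
grip_width: 0.032
```

Emit:
carry_out --series '[0, 0, 0, 0, 0, 0, 0, 0, 0, 0, 0, 0]'

```text
time_s: 10.03
tool_pos: [0.4611, 0.0158, 0.2607]
tcp_rot: [84.5, 89.9, 159.8]
ft_force: [-0.0, 0.7, 0.4]
grip_width: 0.0321
```

Run:
```python
from h import *
np.set_printoptions(precision=4,suppress=True)
st=sensors.get_state();m=R.from_euler('xyz',st['tcp_rot'],degrees=True).as_matrix();print(st['time_s'],st['tool_pos'],st['joint_pos'],np.degrees(np.arctan2(m[1,2],m[0,2])))
s=snap('wrist','w8');im=s['pixels'];hsv=cv2.cvtColor(im,cv2.COLOR_RGB2HSV)
# expected rim points (n=rack x): top/ends
n=np.array([.25,.968,0]);t=np.array([.968,-.25,0]);c=np.array([.4626,.0164,.058])
print('end-,end+,top',proj(s,[c-.05*t,c+.05*t,c+[0,0,.05],c+.005*n+[0,0,.05],c-.005*n+[0,0,.05]]))
p=proj(s,c+[0,0,.05])[0].astype(int)
for v in range(p[1]-30,p[1]+15,6): print(v,p[0]-20,[tuple(x) for x in hsv[v,p[0]-20:p[0]+20:2].tolist()])
```

```text
10.0333 [0.4611 0.0158 0.2607] [ 1.9441  8.7925 -1.5844 79.6839  0.0247 16.5671] 75.3769356198782
end-,end+,top [[322.5775 132.4053]
 [322.762  216.2494]
 [322.8646 187.7822]
 [327.8161 187.7658]
 [317.9133 187.7986]]
157 302 [(16, 115, 162), (15, 117, 161), (15, 117, 161), (15, 113, 163), (17, 123, 181), (16, 125, 192), (17, 120, 195), (17, 122, 180), (16, 121, 206), (22, 197, 205), (170, 6, 137), (8, 8, 133), (10, 41, 75), (13, 40, 76), (16, 120, 142), (16, 128, 138), (17, 124, 148), (16, 119, 137), (17, 124, 132), (16, 120, 145)]
163 302 [(14, 108, 180), (13, 110, 181), (14, 111, 186), (13, 108, 186), (16, 119, 186), (16, 122, 199), (16, 122, 198), (16, 119, 182), (17, 122, 207), (22, 168, 196), (15, 3, 146), (173, 8, 126), (12, 35, 73), (15, 34, 76), (17, 116, 147), (17, 121, 198), (17, 122, 198), (17, 126, 132), (17, 124, 148), (16, 119, 152)]
169 302 [(14, 108, 184), (14, 108, 182), (14, 108, 186), (14, 110, 185), (16, 119, 190), (17, 122, 202), (16, 123, 205), (17, 122, 182), (17, 121, 207), (23, 153, 188), (150, 3, 150), (173, 8, 122), (17, 32, 72), (15, 41, 75), (17, 118, 14
[... 979 characters left out ...]
, 122, 196), (16, 121, 154), (16, 125, 143), (16, 124, 140)]
193 302 [(15, 114, 150), (15, 110, 153), (15, 112, 153), (14, 111, 156), (16, 120, 164), (17, 120, 185), (17, 121, 183), (16, 120, 183), (17, 120, 208), (21, 110, 157), (0, 4, 132), (12, 14, 88), (14, 40, 70), (16, 33, 85), (17, 119, 111), (16, 118, 182), (16, 118, 197), (17, 118, 149), (16, 116, 138), (16, 116, 139)]
199 302 [(15, 114, 155), (14, 114, 154), (14, 107, 153), (14, 109, 154), (16, 119, 165), (16, 117, 191), (16, 121, 192), (16, 122, 184), (17, 121, 207), (21, 110, 148), (150, 4, 125), (17, 21, 86), (9, 36, 70), (16, 75, 82), (17, 117, 94), (16, 120, 144), (17, 123, 145), (16, 121, 146), (16, 119, 142), (16, 116, 139)]
```

Emit:
carry_out --series '[0.001, 0, -0.035, 0, 0, 0, -0.035, 0, 0, 0, -0.035, 0, 0, 0, -0.035, 0, 0, 0, -0.025, 0]'

```text
time_s: 10.5
tool_pos: [0.4609, 0.0166, 0.0932]
tcp_rot: [102.2, 89.8, 177.7]
ft_force: [-0.3, 0.3, 0.2]
grip_width: 0.032
```

Emit:
carry_out --series '[0, 0, -0.012, 0, 0, 0, 0, 0]'

```text
time_s: 10.67
tool_pos: [0.4596, 0.0164, 0.0807]
tcp_rot: [105.3, 89.6, -179.1]
ft_force: [-0.8, 1.0, -0.0]
grip_width: 0.0319
```

Emit:
carry_out --series '[0, 0, 0, 0, 0, 0, 0, 0, 0, 0, 0, 0, 0, 0, 0, 0]' --gripper -1 --newtons 60

```text
time_s: 11.0
tool_pos: [0.4644, 0.0199, 0.0854]
tcp_rot: [-7.4, 89.4, 68.2]
ft_force: [2.7, 9.9, -6.9]
grip_width: 0.0054
```

Emit:
carry_out --series '[0, 0, 0.015, 0, 0, 0, 0.03, 0, 0, 0, 0.035, 0, 0, 0, 0.035, 0, 0, 0, 0.035, 0]'

```text
time_s: 11.42
tool_pos: [0.4625, 0.0158, 0.2372]
tcp_rot: [-75.9, 89.9, -0.4]
ft_force: [1.6, -0.1, -1.6]
grip_width: 0.0031
```

Emit:
carry_out --series '[0, 0, 0, 0, 0, 0, 0, 0]'

```text
time_s: 11.58
tool_pos: [0.4646, 0.0157, 0.2379]
tcp_rot: [-74.1, 89.5, 1.4]
ft_force: [-0.1, -0.7, -2.8]
grip_width: 0.0034
```

Run:
```python
from h import *
np.set_printoptions(precision=4,suppress=True)
st=sensors.get_state();tcp=st['tool_pos'];print(tcp)
s=snap('side','side5');u=proj(s,tcp-[0,0,.03])[0];print(u)
x,y=u.astype(int);e,bb=yellow_ellipse(s,(x-32,y-32,x+32,y+32));print(e,bb)
n=np.array([.25,.968,0]);t=np.array([.968,-.25,0])
o,d=ray(s,[e[0],(e[0][0],bb[1]+bb[3])])
for k in(.008,.016):
  P=o+d*((tcp-n*k-o)@n/(d@n))[:,None];print((P-tcp)@t,P[:,2]-tcp[2])
```

```text
[0.4646 0.0157 0.2379]
[284.9509 163.7953]
((283.7381896972656, 163.49977111816406), (41.16330337524414, 43.08732223510742), 137.4783935546875) (263, 143, 42, 42)
[-0.0008 -0.003 ] [-0.0267 -0.0812]
[ 0.0013 -0.0009] [-0.0239 -0.0779]
```

Emit:
carry_out --series '[0.002, 0.0191, 0.004, 0.0967, 0.002, 0.0191, 0.004, 0.0967, 0.002, 0.0191, 0.004, 0.0967, 0.002, 0.0191, 0.004, 0.0967, 0.002, 0.0191, 0.004, 0.0967]'

```text
time_s: 12.05
tool_pos: [0.4713, 0.1116, 0.2526]
tcp_rot: [90.5, 89.8, -166.1]
ft_force: [-0.5, -0.8, -2.0]
grip_width: 0.0033
```

Emit:
carry_out --series '[0.002, 0.0191, 0.004, 0.0967, 0.002, 0.0191, 0.004, 0.0967, 0.002, 0.0191, 0.004, 0.0967, 0.002, 0.0191, 0.004, 0.0967, 0.002, 0.0191, 0.004, 0.0967]'

```text
time_s: 12.47
tool_pos: [0.4814, 0.2071, 0.2725]
tcp_rot: [72.9, 89.8, -156.0]
ft_force: [0.3, 0.1, -2.3]
grip_width: 0.0032
```

Emit:
carry_out --series '[0.002, 0.0191, 0, 0.0967, 0.002, 0.0191, 0, 0.0967, 0.002, 0.0191, 0, 0.0967, 0.002, 0.0191, 0, 0.0967, 0.002, 0.0191, 0, 0.0967]'

```text
time_s: 12.88
tool_pos: [0.4915, 0.3025, 0.2721]
tcp_rot: [53.5, 89.8, -147.7]
ft_force: [0.8, 0.1, -2.3]
grip_width: 0.0037
```

Emit:
carry_out --series '[0.002, 0.0191, 0, 0.0967, 0.002, 0.0191, 0, 0.0967, 0, 0, 0, 0, 0, 0, 0, 0, 0, 0, 0, 0]'

```text
time_s: 13.3
tool_pos: [0.4957, 0.3395, 0.2727]
tcp_rot: [51.9, 89.8, -138.5]
ft_force: [-0.1, -1.1, -2.1]
grip_width: 0.0033
```

Run:
```python
from h import *
np.set_printoptions(precision=4,suppress=True)
th=np.radians(-10.4);X=np.array([np.cos(th),np.sin(th),0]);Y=np.array([-X[1],X[0],0])
st=sensors.get_state();tcp=st['tool_pos'];m=R.from_euler('xyz',st['tcp_rot'],degrees=True).as_matrix();print(tcp,tcp@X,tcp@Y,st['joint_pos'],np.degrees(np.arctan2(m[1,2],m[0,2])))
```

```text
[0.4957 0.3395 0.2727] 0.4262862168079915 0.4234590259967664 [ 34.4219  25.312   22.8122  87.7013  -0.0249 -45.1754] 169.5972293740655
```

Emit:
carry_out --series '[0, 0.001, -0.03, 0, 0, 0, -0.03, 0, 0, 0, -0.03, 0, 0, 0, -0.03, 0, 0, 0, -0.025, 0]'

```text
time_s: 13.72
tool_pos: [0.4954, 0.3393, 0.127]
tcp_rot: [50.1, 89.8, -140.4]
ft_force: [-0.5, 0.4, -1.7]
grip_width: 0.0033
```

Emit:
carry_out --series '[0, 0, -0.013, 0, 0, 0, 0, 0, 0, 0, 0, 0]'

```text
time_s: 13.97
tool_pos: [0.4958, 0.3398, 0.1156]
tcp_rot: [47.4, 89.8, -143.0]
ft_force: [0.1, 0.4, -2.0]
grip_width: 0.0035
```

Emit:
carry_out --series '[0.0079, -0.0014, 0, 0, 0.0079, -0.0014, 0, 0, 0.0079, -0.0014, 0, 0, 0.0079, -0.0014, 0, 0, 0, 0, 0, 0]'

```text
time_s: 14.38
tool_pos: [0.5307, 0.3354, 0.1169]
tcp_rot: [-157.6, 89.8, 12.0]
ft_force: [0.6, 0.9, -2.4]
grip_width: 0.0035
```

Emit:
carry_out --series '[0.0079, -0.0014, 0, 0, 0.0079, -0.0014, 0, 0, 0, 0, -0.003, 0, 0, 0, -0.002, 0, 0, 0, 0, 0]'

```text
time_s: 14.8
tool_pos: [0.5434, 0.3325, 0.1105]
tcp_rot: [42.1, 89.9, -148.3]
ft_force: [-0.7, -0.1, -2.9]
grip_width: 0.0034
```

Emit:
carry_out --series '[0, 0, 0, 0, 0, 0, 0, 0, 0, 0, 0, 0, 0, 0, 0, 0]' --gripper -0.6

```text
time_s: 15.13
tool_pos: [0.5439, 0.3331, 0.1119]
tcp_rot: [-139.7, 89.9, 30.0]
ft_force: [-0.3, -0.2, -1.0]
grip_width: 0.0169
```

Emit:
carry_out --series '[0, 0, 0.01, 0, 0, 0, 0.01, 0, 0, 0, 0.02, 0, 0, 0, 0.03, 0, 0, 0, 0.03, 0]'

```text
time_s: 15.55
tool_pos: [0.5434, 0.3326, 0.213]
tcp_rot: [40.8, 90.0, -149.6]
ft_force: [0.5, 0.6, -0.2]
grip_width: 0.0168
```

Emit:
carry_out --series '[-0.02, 0.004, 0.03, 0, -0.025, 0.0045, 0.02, 0, 0, 0, 0, 0]'

```text
time_s: 15.8
tool_pos: [0.4978, 0.3436, 0.2696]
tcp_rot: [-127.6, 89.4, 42.2]
ft_force: [-0.8, 1.3, 0.2]
grip_width: 0.017
```

Emit:
carry_out --series '[-0.029, 0.005, 0, 0, -0.029, 0.005, 0, 0, 0, 0, -0.035, 0, 0, 0, -0.035, 0, 0, 0, -0.03, 0]' --gripper 0.1

```text
time_s: 16.22
tool_pos: [0.4406, 0.3516, 0.1611]
tcp_rot: [-137.3, 89.9, 32.4]
ft_force: [0.1, -0.1, 0.4]
grip_width: 0.0469
```

Emit:
carry_out --series '[0, 0, -0.02, 0, 0, 0, -0.013, 0, 0, 0, 0, 0]'

```text
time_s: 16.47
tool_pos: [0.4391, 0.3497, 0.1251]
tcp_rot: [50.5, 89.6, -139.8]
ft_force: [-0.6, -1.4, 0.5]
grip_width: 0.0468
```

Emit:
carry_out --series '[0, 0, 0, 0, 0, 0, 0, 0, 0, 0, 0, 0, 0, 0, 0, 0, 0, 0, 0, 0]' --gripper -1 --newtons 60

```text
time_s: 16.88
tool_pos: [0.4414, 0.352, 0.1302]
tcp_rot: [-120.1, 89.8, 49.5]
ft_force: [-1.6, -0.4, 5.9]
grip_width: 0.0125
```

Run:
```python
from h import *
np.set_printoptions(precision=4,suppress=True)
th=np.radians(-10.4);X=np.array([np.cos(th),np.sin(th),0]);Y=np.array([-X[1],X[0],0])
st=sensors.get_state();tcp=st['tool_pos'];m=R.from_euler('xyz',st['tcp_rot'],degrees=True).as_matrix();print(tcp,tcp@X,tcp@Y,st['ft_force'],st['joint_pos'],np.degrees(np.arctan2(m[1,2],m[0,2])))
```

```text
[0.4414 0.352  0.1302] 0.37056071302918925 0.42589470522028855 [-1.5916 -0.3531  5.8888] [ 38.557   24.4024  -0.0646  65.3679   0.0321 -41.0523] 169.60921816791327
```

Emit:
carry_out --series '[0.0079, -0.0014, 0, 0, 0.0118, -0.0022, 0, 0, 0.0118, -0.0022, 0, 0, 0.0118, -0.0022, 0, 0, 0.0118, -0.0022, 0, 0]'

```text
time_s: 17.3
tool_pos: [0.4962, 0.3412, 0.1302]
tcp_rot: [-116.2, 89.9, 53.4]
ft_force: [-3.9, -1.3, 6.9]
grip_width: 0.0128
```

Emit:
carry_out --series '[0.0098, -0.0018, 0, 0, 0.0059, -0.0011, 0, 0, 0.0059, -0.0011, 0, 0, 0.0059, -0.0011, 0, 0, 0, 0, 0, 0]'

```text
time_s: 17.72
tool_pos: [0.5249, 0.3355, 0.1302]
tcp_rot: [-160.1, 89.8, 9.5]
ft_force: [-0.6, -2.3, 6.1]
grip_width: 0.0123
```

Emit:
carry_out --series '[0.0049, -0.0009, 0, 0, 0.0049, -0.0009, 0, 0, 0.0049, -0.0009, 0, 0, 0, 0, 0, 0]'

```text
time_s: 18.05
tool_pos: [0.539, 0.3327, 0.1302]
tcp_rot: [-165.5, 89.9, 4.0]
ft_force: [-2.3, -2.4, 6.5]
grip_width: 0.0127
```

Emit:
carry_out --series '[0.0039, -0.0007, 0, 0, 0.0039, -0.0007, 0, 0, 0.0039, -0.0007, 0, 0, 0, 0, 0, 0]'

```text
time_s: 18.38
tool_pos: [0.5502, 0.3306, 0.1302]
tcp_rot: [-179.0, 89.9, -9.4]
ft_force: [-3.3, -2.5, 7.2]
grip_width: 0.0125
```

Emit:
carry_out --series '[0.0025, -0.0005, 0, 0, 0.0025, -0.0005, 0, 0, 0, 0, 0, 0]'

```text
time_s: 18.63
tool_pos: [0.5548, 0.3296, 0.1302]
tcp_rot: [178.5, 90.0, -11.9]
ft_force: [-4.6, -2.7, 7.3]
grip_width: 0.0125
```

Emit:
carry_out --series '[0.0025, -0.0005, 0, 0, 0, 0, 0, 0]'

```text
time_s: 18.8
tool_pos: [0.5572, 0.3292, 0.1302]
tcp_rot: [-172.7, 90.0, -3.1]
ft_force: [-4.2, -3.0, 6.7]
grip_width: 0.0127
```

Emit:
carry_out --series '[0.002, -0.0004, 0, 0, 0, 0, 0, 0]'

```text
time_s: 18.97
tool_pos: [0.5589, 0.3289, 0.1302]
tcp_rot: [0.5, 90.0, 170.1]
ft_force: [-5.2, -1.9, 6.7]
grip_width: 0.013
```

Emit:
carry_out --series '[0.002, -0.0004, 0, 0, 0, 0, 0, 0]'

```text
time_s: 19.13
tool_pos: [0.5592, 0.3288, 0.1302]
tcp_rot: [0.6, 89.8, 170.3]
ft_force: [-9.4, -1.8, 9.7]
grip_width: 0.0128
```

Emit:
carry_out --series '[0.002, -0.0004, 0, 0, 0, 0, 0, 0]'

```text
time_s: 19.3
tool_pos: [0.5593, 0.3288, 0.1302]
tcp_rot: [2.5, 89.6, 172.2]
ft_force: [-14.7, -1.4, 10.8]
grip_width: 0.0124
```

Emit:
carry_out --series '[0.002, -0.0004, 0, 0, 0.002, -0.0004, 0, 0, 0, 0, 0, 0]'

```text
time_s: 19.55
tool_pos: [0.5594, 0.3288, 0.1302]
tcp_rot: [3.0, 89.2, 172.8]
ft_force: [-23.8, 0.1, 16.1]
grip_width: 0.0128
```

Emit:
carry_out --series '[-0.004, 0.0008, 0, 0, 0, 0, 0, 0]'

```text
time_s: 19.72
tool_pos: [0.5592, 0.3288, 0.1302]
tcp_rot: [9.0, 89.7, 178.7]
ft_force: [-13.8, -1.7, 10.9]
grip_width: 0.0128
```

Emit:
carry_out --series '[0, 0, 0, 0, 0, 0, 0, 0, 0, 0, 0, 0, 0, 0, 0, 0]' --gripper -0.1

```text
time_s: 20.05
tool_pos: [0.564, 0.3286, 0.1284]
tcp_rot: [-156.1, 89.9, 13.6]
ft_force: [0.3, 0.8, 0.4]
grip_width: 0.0383
```

Emit:
carry_out --series '[0, 0, 0.015, 0, 0, 0, 0.03, 0, 0, 0, 0.03, 0, 0, 0, 0.03, 0, 0, 0, 0.03, 0]'

```text
time_s: 20.47
tool_pos: [0.5636, 0.3283, 0.2645]
tcp_rot: [176.4, 90.0, -14.0]
ft_force: [0.8, 0.3, -0.1]
grip_width: 0.0383
```

Emit:
carry_out --series '[-0.02, -0.02, 0.01, 0, -0.02, -0.02, 0, 0, -0.01, -0.01, 0, 0, 0, 0, 0, 0, 0, 0, 0, 0]'

```text
time_s: 20.88
tool_pos: [0.5137, 0.2783, 0.2739]
tcp_rot: [-141.7, 89.9, 27.9]
ft_force: [1.0, 0.6, 0.5]
grip_width: 0.0383
```

Run:
```python
from h import *
st=sensors.get_state();print(st['time_s'],st['tool_pos'],st['ft_force'])
s=snap('wrist','w9');b=snap('side','side9')
th=np.radians(-10.4);X=np.array([np.cos(th),np.sin(th),0]);Y=np.array([-X[1],X[0],0])
c=proj(s,.53*X+.425*Y+[0,0,.1])[0].astype(int);print(c)
x0=min(max(c[0]-90,0),460);y0=min(max(c[1]-100,0),200)
cv2.imwrite('pics/v9.png',np.hstack([cv2.resize(b['pixels'][130:220,270:360,::-1],(400,500),interpolation=cv2.INTER_CUBIC),cv2.resize(s['pixels'][y0:y0+200,x0:x0+180,::-1],(400,500),interpolation=cv2.INTER_CUBIC)]))
```

```text
20.8833 [0.51367896 0.27826437 0.27393342] [0.96051078 0.60949565 0.45578806]
[255 231]
```

View pics/v9.png

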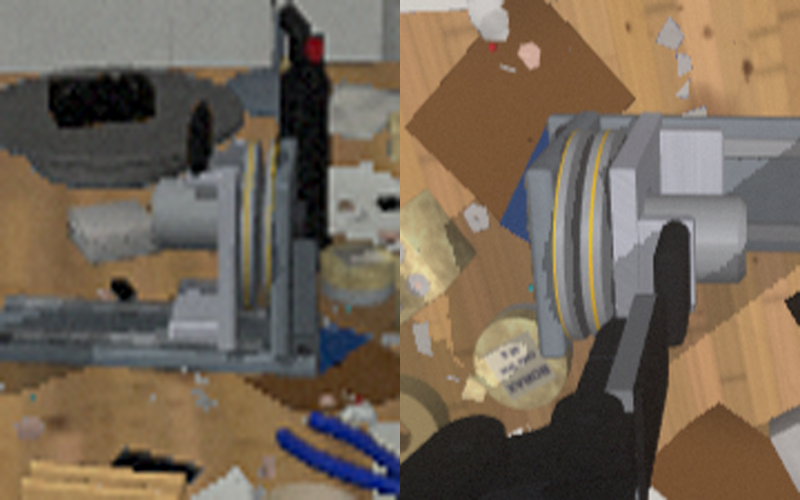

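The final picture shows yellow at the shoulder, crown to crown, a single yellow line where the hollow faces meet, and the follower flat against the stack. The gripper is clear.

```bash
python3 -c "
from cell import finish_job
print(finish_job())"
```

```text
the job is handed in; nothing more can be done
None
```

I hung both rack discs on the arbor, pushed the stack closed with the follower, released it, backed off and handed the job in at about 21 s of the 67 s allowed.

- **Order:** The rear disc went on first with its crown to the shoulder, and the front disc second with its yellow face to the shoulder.
- **Closed up:** The follower stopped against the stack, and the push rose from about 5 N to 24 N with no further movement. I put the pushing face about 25 mm from the shoulder, against 27 mm for a closed stack. That agrees within the camera error, but it is a picture-based estimate because the joint value cannot be read directly.
- **Last look:** The wrist and side views show crown to crown, then yellow to yellow. No gaps show, the follower is flat against the outer disc, and the gripper is clear of everything with near-zero force.
- **Bystanders:** I did not touch the pliers, glass dish or matchbox on any move. I did not measure their positions again at the end.
- **Disagreements:** The discs hung about 9° tilted in the grip, because the pads lay flat on the cone wall, and straightened once on the arbor. My first estimates of the arbor's sideways position differed by about 8 mm between cameras; a closer wrist view settled it before I inserted the first disc.

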